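# Ready the cheese slicer's feed

## Task

Get the slicer ready to cut: using the fin on the pusher carriage, slide the carriage along its track so that the pusher drives the cheese home against the gauge plate, and press it there for a moment with at least 8 N, but never push the cheese with more than 25 N. Then slide the lock knob all the way to its end stop, leaving the pusher and cheese snug. Never touch the cheese with the gripper and leave the jar, bowl and food box alone.

Things in the scene. Friction and masses are not known exactly. Their poses are not given: they have to be found in the camera images.
- slicer: Fixed counter-top slicer, white and bare metal, 200 mm deep (x), 460 long (y), 305 high. Origin: on the table under it; x away from the robot, y along the track, z up. Its feed tray is tilted 32 degrees about y, low side towards the robot (-x): u up the slope = (cos32, 0, sin32), n off the tray = (-sin32, 0, cos32). What stands square on the tray leans 32 degrees to the robot.
- guard (a point): Middle of the front lower edge of a clear plastic guard strip, 30 mm wide, that runs lengthwise above both fins at 302 mm height, on a post at each end 228 mm away in y. Axes as the slicer. It stops a tool that comes straight down on a fin; one tilted along the fin (n) passes in front of it.
- grip (a point): Middle of the carriage's black grip fin, 46 mm off the tray. Axes: x up the slope, y along the track towards the gauge plate, z off the tray (n). The fin stands along z: 16 mm thick in y (pinch it there), 60 mm long in x, top 64 mm and foot 20 mm off the tray. It is 30 mm behind the pusher's face (y) and 90 mm up the slope from the middle of the cheese lane.
- pusher: Sliding carriage: an upright steel pusher plate in the cheese lane, 80 mm wide, 10 thick, 59 high, with a black fin beside it. Slides 190 mm along y, starts 0 to 50 mm from its -y end, has some 3 N of friction and stays where left; without cheese it would run on. Origin: in the plate's leading (+y) face, middle of the lane, at tray level; axes as point grip.
- gauge: Steel gauge plate across the +y end of the cheese lane, 88 mm wide, 12 thick, 72 high, the round blade behind it. It is rigid: it yields under 0.5 mm at 25 N. Origin: in the face that the cheese meets, middle of the lane, at tray level; axes as point grip.
- cheese: Loose rectangular block of cheese, about 0.4 kg, 70 mm wide (x), 110 mm long (y, along the track), 55 mm high (z). Origin: centre of its underside; axes as point grip. It lies on the tray against the low ledge (30 mm high), at first 10 to 45 mm short of the gauge plate. It drags on the tray with some 2 to 8 N when pushed.
- lock (a joint): Position of the lock knob along its own short track (m), growing along +y of the slicer from 0 (open) to 0.05 (its end stop, locked). It starts at 0 to 0.012; about 2 N of friction.
- lock_grip (a point): Middle of the lock knob's black fin, 34 mm off the tray, 14 mm below its top. The fin is in line with the carriage's fin, farther along +y: 16 mm thick along the track, 60 mm long up the slope, top 48 mm and foot 14 mm off the tray. Axes as point grip.
- jar: Loose clear storage jar with a blue lid, 84 mm across, 150 mm high; bystander. Origin: centre of its underside.
- bowl: Loose white bowl, 110 mm across, 60 mm high; bystander. Origin: centre of its underside.
- food_box: Loose clear open food box, 160 x 110 x 80 mm; bystander. Origin: centre of its underside.

How it is judged:
On the way, in this order (a step that is already met when the one before it is completed fails the run):
1. The cheese is pressed home by the pusher: it bears on the gauge plate with at least 8 N for 0.2 s, within 3 mm of it (contact force between cheese and gauge above 8 N and contact force between pusher and cheese above 8 N and y of cheese in the frame of gauge above -0.058 m), for 0.2 s.
2. Then the lock knob is slid to its end stop (within 3 mm) (value of joint lock above 0.047 m), for 0.2 s.
At the end, for the whole second after the job is handed in: The lock knob is within 3 mm of its end stop; the cheese lies flat and square on the tray within 3 mm of the gauge plate; the pusher's face is at most 113 mm from the gauge plate's face (so within 3 mm of snug on the 110 mm block); the cheese is at rest and the robot has let go (value of joint lock above 0.047 m and y of cheese in the frame of gauge between -0.058 and -0.052 m and y of pusher in the frame of gauge above -0.113 m and z of cheese in the frame of gauge below 0.004 m and angle between the y axis of cheese and the y axis of gauge, either way round below 0.06 rad and linear speed of cheese below 0.01 m/s); the robot touches nothing.
It fails at once if The pusher presses on the cheese with more than 25 N (contact force between pusher and cheese above 25 N).
It fails at once if The gripper touches the cheese (contact force between any of the fingers, the arm and cheese above 0.3 N).
It fails at once if The jar, bowl or food box is moved by more than 20 mm (distance of any of jar, bowl, food_box from where it was at the start of the episode above 0.02 m).
It also fails if it takes over 69 s, if anything falls off the work surface, if the arm or the gripper's body presses on something with over 40 N, if the wrist force passes 120 N, or if a joint passes its speed limit or range.

## Robot

A 6-joint arm with a two-finger parallel gripper is mounted at the origin on the work surface. World frame = base frame: x ahead of the robot, y to its left, z up, the work surface at z = 0. Lengths are in m, angles in rad, forces in N, time in s.
With the tool pointing down it reaches from about 0.35 to 1 m from the base axis. Payload 7.1 kg.
Tool frame: the origin (TCP) lies midway between the tips of the shut fingers; the grasp point (between the pads) lies 19 mm behind it (hold_point_z is the distance from the TCP to the grasp point, in m); z points along the fingers, y is the line along which they close (so a half turn about z gives the same grasp; the last joint's range is limited). The gripper opens to 85 mm and grips with 20 to 120 N. Pads are 22 mm wide; open, the fingers measure 114 mm over their backs; the gripper's body (76 mm by 85 mm) begins 54 mm behind the grasp point. The pads swing forward as they close: fully open they stand 13 mm farther back than shut.
Start: joints at [-1.184, 0.423, 1.63, -0, 1.089, -0.019], TCP at [0.247, -0.574, 0.231] pointing down, gripper open.
Joint ranges: [-3, 3], [-0.9, 2.11], [0.09, 2.58], [-1.31, 4.45], [0.11, 2.69], [-2.54, 2.54]. Speed limits (rad/s): [2.39, 2.39, 3.01, 3.14, 3.14, 3.14].

## Interface

Orientations are given as a unit quaternion [w, x, y, z].
In Python, from plant import goto, move_straight, movej, grip, pause, ik, snapshot, MotionError, hand_in, boxes_of, masks_of, place_of, read_clock, read_joints, read_qvel, read_joint_efforts, read_ee_pos, read_orientation, read_force, read_moment, read_grip_width, read_finger_force, hold_point_z gives the robot as it stands. Calls block until the motion is done:
- goto(position, orientation): joint-space move of the TCP to a pose.
- move_straight(position, ori=None, max_speed=0.15, f_stop=None): straight line of the TCP; ori=None keeps the orientation; max_speed is the mean speed in m/s. With f_stop (N) it stops when the force on the tool has changed by that much, and returns True; else False.
- movej(angles): joint-space move.
- grip(opening, squeeze=None): finger opening in m; squeeze is the grip in N (None keeps the last); returns when the fingers have stopped.
- pause(seconds).
- ik(position, orientation): joint angles nearest the present ones, or None.
- snapshot(name): name is "side" or "top" or "wrist"; returns a dict with "color" (384x512x3 uint8, blue, green, red), "depth" (384x512 float32, m along the optical axis (not along the pixel's ray), 0 where there is no reading), "camera_matrix" (3x3 intrinsics, pixels), "world_from_camera" (4x4, takes a point from camera to world coordinates). Camera axes: x right, y down, z forward; pixel columns grow to the right and rows downward; lengths in m; the calibration is good to about 2 mm. A picture is of the moment at which its call begins.
A pose or a line that the arm cannot do raises MotionError and nothing moves.
- hand_in(): hands the job in; it is judged then, once.
Trained networks look in the newest picture that a camera, given by its name, has taken for a name from the list of things; names that differ only in an ending like _2 or _b are one class to them, and where a whole thing is asked for, a point or a joint stands for the part that bears it (a point fixed in the world has none). Each returns a list of dicts, best first, with "p" (0 to 1); they miss things now and then, are a little off and sometimes report something else, mostly with a low value. They report only what shows in the picture. A call takes as long as a camera call.
- boxes_of(camera, label): "at" ([column, row] in pixels, amid what is visible of it).
- masks_of(camera, label): "pixels" (384x512 bool, what is visible of it) and "at" ([column, row] in pixels, amid what is visible of it).
- place_of(camera, label): "at" ([column, row] in pixels: a listed point, or the origin of a listed thing).
Readings, each from a call of its own:
- read_clock(): time.
- read_joints(): joint angles.
- read_qvel(): joint speeds.
- read_joint_efforts(): joint torques, N m.
- read_ee_pos(): TCP position.
- read_orientation(): TCP orientation.
- read_force(): force on the tool from outside, world axes, zero at the start.
- read_moment(): the same for the moment, N m.
- read_grip_width(): finger opening in m.
- read_finger_force(): force on a finger pad.
Only numpy, scipy, OpenCV 4.12 (cv2) and the standard library are available. Lean on these libraries where they do the work, as an engineer would, in place of code of your own. Each camera call takes 0.05 s, during which the arm holds its last target. There are 200 camera calls.

## Working session

There is one attempt and no reset: what is moved stays moved. The work goes in short steps, each a Python script; the robot and the scene stay as the last script left them, time stands still between calls to the robot, and variables do not carry over. Pictures are saved under pics/ and viewed, at most 10 in all, crops included, and the job is handed in when it is done.

```bash
ls; mkdir -p pics
cat > h.py <<'E'
import numpy as np, cv2
from plant import *
def shot(c,tag=None):
    s=snapshot(c)
    if tag: cv2.imwrite(f'pics/{tag}.png',s['color'])
    return s
def ray(s,px):
    K=s['camera_matrix'];T=np.array(s['world_from_camera'])
    d=T[:3,:3]@np.linalg.solve(K,[px[0],px[1],1.]); return T[:3,3],d
def deproj(s,px,r=2):
    o,d=ray(s,px);c,w=int(round(px[0])),int(round(px[1]))
    z=s['depth'][max(w-r,0):w+r+1,max(c-r,0):c+r+1];z=z[z>0]
    return o+d*np.median(z) if z.size else None
def tri(rays):
    A=np.zeros((3,3));b=np.zeros(3)
    for o,d in rays:
        d=d/np.linalg.norm(d);P=np.eye(3)-np.outer(d,d);A+=P;b+=P@o
    p=np.linalg.solve(A,b)
    return p,[np.linalg.norm((np.eye(3)-np.outer(d,d)/(d@d))@(p-o)) for o,d in rays]
E
python3 - <<'E'
from h import *
np.set_printoptions(precision=4,suppress=True)
S={c:shot(c,'a_'+c) for c in ('side','top','wrist')}
print(read_clock(),hold_point_z if not callable(hold_point_z) else hold_point_z())
for c in S: print(c,np.array(S[c]['world_from_camera'])[:3].round(3).tolist())
for l in ('slicer','guard','grip','pusher','gauge','cheese','lock_grip','jar','bowl','food_box'):
    R=[]
    for c in S:
        r=place_of(c,l)
        if r and r[0]['p']>.3:
            print(l,c,round(r[0]['p'],2),np.round(r[0]['at'],1),deproj(S[c],r[0]['at']));R.append(ray(S[c],r[0]['at']))
    if len(R)>1: print('   tri',*tri(R))
im=np.hstack([cv2.resize(S[c]['color'],(400,300)) for c in ('side','top')])
cv2.imwrite('pics/m.png',im)
E
```

```text
pics
0.15 0.0187
side [[-0.88, -0.35, 0.321, 0.073], [-0.475, 0.644, -0.6, 0.811], [0.003, -0.681, -0.733, 1.189]]
top [[0.009, -0.991, 0.131, 0.338], [-1.0, -0.005, 0.028, -0.032], [-0.027, -0.131, -0.991, 1.431]]
wrist [[0.394, -0.88, -0.266, 0.314], [-0.919, -0.378, -0.113, -0.544], [-0.001, 0.289, -0.957, 0.374]]
slicer side 0.85 [247.3 231.4] [0.4813 0.1044 0.1413]
slicer top 0.84 [257.6 187.3] [0.5243 0.0064 0.0896]
   tri [ 0.5366  0.0089 -0.0003] [np.float64(0.00017660735216982706), np.float64(0.00017660735216996535)]
guard side 0.74 [249.5 164.6] [ 0.6318 -0.1837  0.1529]
guard top 0.94 [273.3 165.9] [ 0.5541 -0.0426  0.306 ]
   tri [ 0.5542 -0.043   0.2992] [np.float64(0.0012215575688587213), np.float64(0.001221557568858887)]
grip side 0.74 [267.6 171.2] [ 0.5464 -0.1733  0.1641]
grip top 0.8 [319.9 174.5] [ 0.5526 -0.1862  0.1773]
   tri [ 0.5564 -0.1905  0.1458] [np.float64(0.0016358713016735285), np.float64(0.0016358713016736853)]
pusher top 0.82 [307.  195.9] [ 0.4919 -0.1506  0.1317]
gauge side 0.52 [239.3 238.7] [0.4993 0.1291 0.1176]
gauge top 0.61 [230.3 195.7] [0.4
[... 466 characters left out ...]
 [np.float64(0.0038103049363264344), np.float64(0.003810304936326502)]
jar side 0.79 [188.2 328.9] [0.4666 0.4784 0.1201]
jar top 0.73 [133.2 202.8] [0.4702 0.4113 0.0976]
   tri [0.4903 0.4431 0.0201] [np.float64(0.013420744814606443), np.float64(0.013420744814606537)]
bowl side 0.91 [317.4 178.7] [ 0.3951 -0.3453  0.0469]
bowl top 0.75 [369.8 228.9] [ 0.395  -0.3747  0.0047]
   tri [ 0.3977 -0.3687  0.025 ] [np.float64(0.00370407455431911), np.float64(0.003704074554319241)]
food_box side 0.68 [281.5 160.6] [ 0.5782 -0.3774  0.0454]
food_box top 0.63 [383.6 171.5] [ 0.5934 -0.4272  0.0055]
   tri [ 0.5974 -0.4289 -0.0036] [np.float64(0.0025005099899838602), np.float64(0.002500509989983781)]
```

Run:
```python
import cv2,numpy as np
a=cv2.imread('pics/a_side.png');b=cv2.imread('pics/a_top.png')
a=cv2.resize(a[130:280,180:330],(400,400),interpolation=2);b=cv2.resize(b[120:270,180:360],(400,333),interpolation=2)
b=np.vstack([b,np.zeros((67,400,3),np.uint8)])
cv2.imwrite('pics/m1.png',np.hstack([a,b]))
```

```text
(no output)
```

View pics/m1.png

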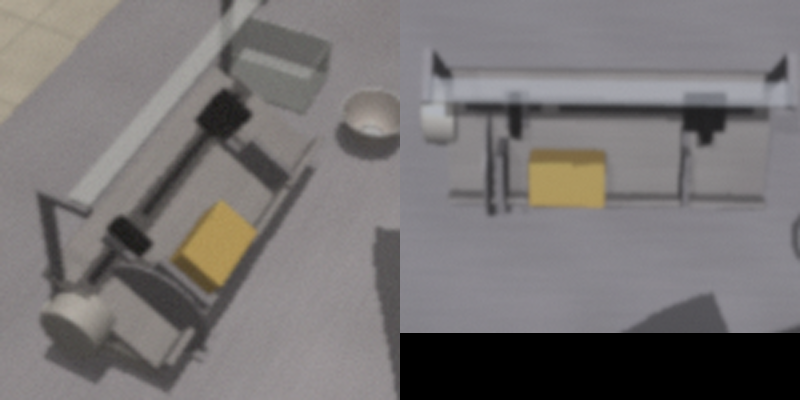

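View pics/m.png

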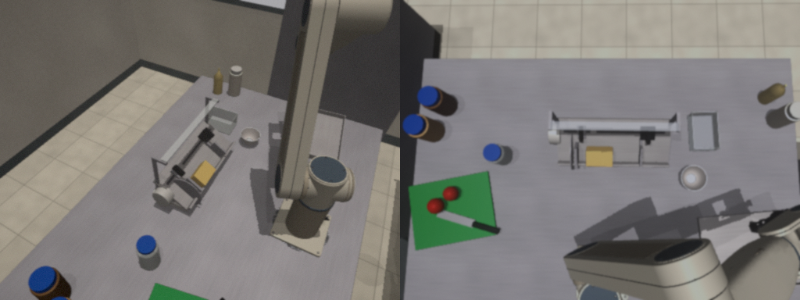

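The side and top views show the slicer parallel to the world axes. The carriage fin is near top pixel (320,174), the lock fin near (229,172) and the cheese near (254,194), with the guard strip passing over the rows of the fins. Next I'll take closer wrist views with the tool tilted along n.

```bash
cat >> h.py <<'E'
from scipy.spatial.transform import Rotation as Rn
t=np.radians(32); U=np.array([np.cos(t),0,np.sin(t)]);N=np.array([-np.sin(t),0,np.cos(t)]);Y=np.array([0,1.,0])
def quat(flip=1):
    z=-N;y=flip*Y;x=np.cross(y,z); q=Rn.from_matrix(np.c_[x,y,z]).as_quat(); return [float(v) for v in (q[3],q[0],q[1],q[2])]
E
python3 - <<'E'
from h import *
np.set_printoptions(precision=4,suppress=True)
q=read_orientation();R=Rn.from_quat([q[1],q[2],q[3],q[0]]).as_matrix()
T=np.array(snapshot('wrist')['world_from_camera'])
print('cam in tool',R.T@(T[:3,3]-read_ee_pos()),'view',R.T@T[:3,2])
g=np.array([.5564,-.1905,.1458]);l=np.array([.5603,.0943,.1435])
rays={k:[] for k in('grip','lock_grip','pusher','gauge','cheese','guard')}
f=1 if (R.T@(T[:3,3]-read_ee_pos()))[0]>0 else -1   # tool +x is towards the robot for f=1
print('flip',f,ik(g-.02*U+.17*N,quat(f)),ik(g-.02*U+.17*N,quat(-f)))
for i,(p,h) in enumerate([(g,.17),(g+.06*Y,.2),(l-.08*Y,.2),(l-.02*Y,.17)]):
    try: goto(list(p-.02*U+h*N),quat(f))
    except MotionError as e: print(e);continue
    s=shot('wrist','w%d'%i)
    for k in rays:
        r=place_of('wrist',k)
        if r and r[0]['p']>.4: rays[k].append(ray(s,r[0]['at']));print(i,k,round(r[0]['p'],2),np.round(r[0]['at'],1),deproj(s,r[0]['at']))
for k in rays:
    if len(rays[k])>1: print(k,*tri(rays[k]))
print(read_clock(),read_force(),read_joints())
cv2.imwrite('pics/w.png',np.hstack([cv2.resize(cv2.imread(f'pics/w{i}.png'),(400,300)) for i in (0,3)]))
E
```

```text
cam in tool [ 0.0737 -0.0006 -0.1429] view [-0.2891  0.0004  0.9573]
flip 1 None [-0.6158 -0.0122  2.1916  0.5989  0.5739  0.5099]
the arm cannot take that pose within its joint ranges
1 grip 0.55 [209.8 190.3] [ 0.5405 -0.1774  0.1724]
1 lock_grip 0.77 [444.8 190.7] [0.5563 0.0808 0.1594]
1 pusher 0.74 [238.4 107.4] [ 0.5046 -0.1493  0.0758]
1 gauge 0.63 [452.6 112.4] [0.4802 0.0691 0.121 ]
1 cheese 0.72 [382.  97.] [ 0.4667 -0.0044  0.1144]
1 guard 0.63 [366.3 320.6] [ 0.3805 -0.1006  0.3585]
2 grip 0.74 [ 75.  191.1] [ 0.5449 -0.1731  0.1705]
2 lock_grip 0.88 [319.4 190.5] [0.5546 0.0854 0.161 ]
2 pusher 0.64 [109.8 106. ] [ 0.5048 -0.1517  0.0757]
2 gauge 0.73 [332.  110.8] [0.5071 0.1032 0.0817]
2 cheese 0.77 [256.6  93.8] [0.4654 0.0167 0.1141]
2 guard 0.83 [185.9 324.1] [ 0.5519 -0.0391  0.3027]
3 lock_grip 0.95 [264.5 197.7] [0.5527 0.0849 0.1597]
3 pusher 0.76 [ 42.3 107.8] [ 0.5058 -0.1502  0.0751]
3 gauge 0.71 [278.9 106.6] [0.5051 0.1008 0.0734]
3 cheese 0.58 [203.5  96.3] [0.4668 0.0298 0.1151]
3 guard 0.76 [ 86.7 355.6] [0.4213 0.0227 0.3337]
grip [ 0.553  -0.1797  0.16
[... 438 characters left out ...]
9717635596955), np.float64(0.004569051723139142)]
cheese [0.4988 0.0189 0.0624] [np.float64(0.0008190649768842331), np.float64(0.0022530465781525925), np.float64(0.00150195062751015)]
guard [ 0.5523 -0.0404  0.3022] [np.float64(0.0010759910625200385), np.float64(0.00123338733440525), np.float64(0.000981941134065287)]
6.0583 [-0.2091 -0.1865  0.7643] [ 0.207  -0.0911  2.2698 -0.2677  0.4269 -1.1488][ WARN:0@4.982] global loadsave.cpp:275 findDecoder imread_('pics/w0.png'): can't open/read file: check file path/integrity
Traceback (most recent call last):
cv2.error: OpenCV(4.12.0) /io/opencv/modules/imgproc/src/resize.cpp:4208: error: (-215:Assertion failed) !ssize.empty() in function 'resize'
```

```bash
cat >> h.py <<'E'
def qroll(a,tilt=0,flip=1):
    q=quat(flip);R=Rn.from_rotvec(tilt*Y)*Rn.from_quat([q[1],q[2],q[3],q[0]])*Rn.from_euler('z',a,degrees=True);q=R.as_quat();return [float(v) for v in (q[3],q[0],q[1],q[2])]
E
python3 - <<'E'
from h import *
np.set_printoptions(precision=3,suppress=True,linewidth=150)
T0=np.array([.504,0,.077])
for h in (.034,.15):
  for y in (-.2,-.18,-.12,-.04,.06,.11):
    print(h,y,[(a,None if (j:=ik(list(T0+.075*U+h*N+y*Y),qroll(a))) is None else round(j[5],2)) for a in (-40,-20,-10,0,10,20,40,90)])
print(ik(list(T0+.075*U+.034*N-.04*Y),quat(1)))
i=[1,3];cv2.imwrite('pics/w.png',np.hstack([cv2.resize(cv2.imread(f'pics/w{k}.png'),(400,300)) for k in i]))
E
```

```text
0.034 -0.2 [(-40, np.float64(2.52)), (-20, None), (-10, None), (0, None), (10, None), (20, None), (40, np.float64(-2.37)), (90, np.float64(-1.49))]
0.034 -0.18 [(-40, np.float64(2.53)), (-20, None), (-10, None), (0, None), (10, None), (20, None), (40, np.float64(-2.35)), (90, np.float64(-1.48))]
0.034 -0.12 [(-40, None), (-20, None), (-10, None), (0, None), (10, None), (20, None), (40, np.float64(-2.29)), (90, np.float64(-1.41))]
0.034 -0.04 [(-40, None), (-20, None), (-10, None), (0, None), (10, None), (20, None), (40, None), (90, None)]
0.034 0.06 [(-40, None), (-20, None), (-10, None), (0, None), (10, None), (20, None), (40, None), (90, None)]
0.034 0.11 [(-40, np.float64(-0.97)), (-20, np.float64(-0.62)), (-10, np.float64(-0.44)), (0, np.float64(-0.27)), (10, np.float64(-0.09)), (20, np.float64(0.08)), (40, np.float64(0.43)), (90, np.float64(1.3))]
0.15 -0.2 [(-40, None), (-20, None), (-10, None), (0, None), (10, np.float64(-2.52)), (20, np.float64(-2.35)), (40, np.float64(-2.0)), (90, np.float64(-1.12))]
0.15 -0.18 [(-40, None), (-20, None), (-10, None), (0, None), (10, np.float
[... 189 characters left out ...]
0, np.float64(-2.07)), (40, np.float64(-1.72)), (90, np.float64(-0.85))]
0.15 -0.04 [(-40, None), (-20, np.float64(-2.31)), (-10, np.float64(-2.14)), (0, np.float64(-1.96)), (10, np.float64(-1.79)), (20, np.float64(-1.61)), (40, np.float64(-1.26)), (90, np.float64(-0.39))]
0.15 0.06 [(-40, np.float64(-1.91)), (-20, np.float64(-1.56)), (-10, np.float64(-1.38)), (0, np.float64(-1.21)), (10, np.float64(-1.03)), (20, np.float64(-0.86)), (40, np.float64(-0.51)), (90, np.float64(0.36))]
0.15 0.11 [(-40, np.float64(-1.59)), (-20, np.float64(-1.24)), (-10, np.float64(-1.07)), (0, np.float64(-0.9)), (10, np.float64(-0.72)), (20, np.float64(-0.55)), (40, np.float64(-0.2)), (90, np.float64(0.68))]
None
```

View pics/w.png

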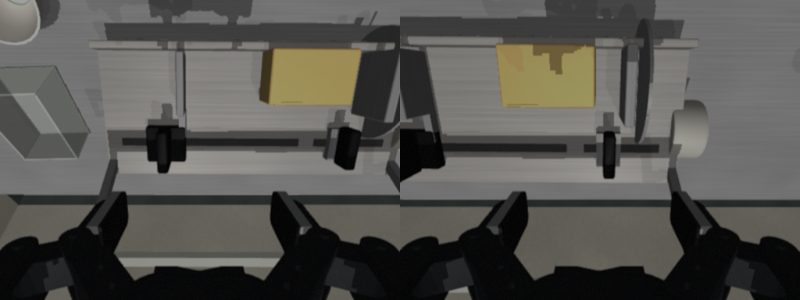

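The wrist views show both fins unobstructed: carriage fin at about (165,145) in the left half, lock fin at (608,150) in the right half. With a 32° tilt the wrist is near-singular, so I'll scan other tilts.

Run:
```python
from h import *
T0=np.array([.504,0,.077])
for tl in (20,24,28,36,40,45,50):
 for fl in (1,-1):
  print('tilt',tl,'flip',fl)
  for h in (.034,.12):
   print('  h',h,[None if (j:=ik(list(T0+.075*U+h*N+y*Y),qroll(0,np.radians(32-tl),fl))) is None else tuple(float(round(v,1)) for v in j[3:]) for y in (-.2,-.15,-.1,-.04,0,.06,.11)])
z=Rn.from_quat([*(q:=qroll(0,np.radians(32-45)))[1:],q[0]]).as_matrix()[:,2];print(z)
```

```text
tilt 20 flip 1
  h 0.034 [(0.3, 0.5, -2.3), (0.3, 0.4, -2.2), (0.2, 0.4, -2.0), (0.1, 0.4, -1.8), (0.0, 0.4, -1.6), (-0.1, 0.4, -1.4), (-0.2, 0.4, -1.2)]
  h 0.12 [(0.3, 0.6, -2.3), (0.2, 0.6, -2.1), (0.2, 0.6, -2.0), (0.1, 0.5, -1.8), (0.0, 0.5, -1.6), (-0.1, 0.5, -1.4), (-0.2, 0.6, -1.2)]
tilt 20 flip -1
  h 0.034 [(0.3, 0.5, 0.8), (0.3, 0.4, 1.0), (0.2, 0.4, 1.1), (0.1, 0.4, 1.4), (0.0, 0.4, 1.5), (-0.1, 0.4, 1.8), (-0.2, 0.4, 2.0)]
  h 0.12 [(0.3, 0.6, 0.9), (0.2, 0.6, 1.0), (0.2, 0.6, 1.2), (0.1, 0.5, 1.4), (0.0, 0.5, 1.5), (-0.1, 0.5, 1.8), (-0.2, 0.6, 1.9)]
tilt 24 flip 1
  h 0.034 [(0.5, 0.4, -2.5), (0.4, 0.3, -2.3), (0.4, 0.3, -2.1), (0.2, 0.3, -1.9), (0.0, 0.3, -1.6), (-0.2, 0.3, -1.3), (-0.3, 0.3, -1.1)]
  h 0.12 [(0.4, 0.5, -2.4), (0.3, 0.5, -2.2), (0.3, 0.5, -2.1), (0.1, 0.4, -1.8), (0.0, 0.4, -1.6), (-0.1, 0.4, -1.3), (-0.2, 0.5, -1.1)]
tilt 24 flip -1
  h 0.034 [(0.5, 0.4, 0.7), (0.4, 0.3, 0.8), (0.4, 0.3, 1.0), (0.2, 0.3, 1.3), (0.0, 0.3, 1.5), (-0.2, 0.3, 1.8), (-0.3, 0.3, 2.1)]
  h 0.12 [(0.4, 0.5, 0.8), (0.3, 0.5, 0.9), (0.3, 0.5, 1.1), (0.1, 0.4, 1.3), (0.0, 0.4, 
[... 1884 characters left out ...]
4, -0.6), (2.0, 0.3, -0.7), (2.5, 0.2, -1.0), (3.0, 0.2, -1.4), (3.8, 0.2, -2.1), (4.2, 0.3, -2.4)]
tilt 50 flip 1
  h 0.034 [(2.2, 0.6, 2.0), (2.4, 0.6, 1.9), (2.6, 0.6, 1.8), (2.9, 0.5, 1.7), (3.1, 0.5, 1.6), (3.4, 0.5, 1.5), (3.6, 0.5, 1.4)]
  h 0.12 [(1.9, 0.5, 2.3), (2.1, 0.5, 2.2), (2.3, 0.4, 2.1), (2.7, 0.4, 1.9), (3.0, 0.3, 1.6), (3.5, 0.3, 1.3), (3.9, 0.4, 1.1)]
tilt 50 flip -1
  h 0.034 [(2.2, 0.6, -1.1), (2.4, 0.6, -1.3), (2.6, 0.6, -1.4), (2.9, 0.5, -1.5), (3.1, 0.5, -1.5), (3.4, 0.5, -1.7), (3.6, 0.5, -1.8)]
  h 0.12 [(1.9, 0.5, -0.8), (2.1, 0.5, -0.9), (2.3, 0.4, -1.0), (2.7, 0.4, -1.3), (3.0, 0.3, -1.5), (3.5, 0.3, -1.8), (3.9, 0.4, -2.1)]
[ 0.70710678  0.         -0.70710678]
```

```bash
cat >> h.py <<'E'
T0=np.array([.504,0,.077]); Q24=qroll(0,np.radians(8))
def P(u,y,n): return [float(v) for v in T0+u*U+n*N+y*Y]
E
python3 - <<'E'
from h import *
np.set_printoptions(precision=3,suppress=True)
grip(.036,20)
goto(P(.074,-.18,.13),Q24); print(read_clock(),read_force(),read_grip_width())
s=shot('wrist','d1'); r=place_of('wrist','grip'); print(r[0] if r else None)
print('hit',move_straight(P(.074,-.18,.032),max_speed=.08,f_stop=6)); print(read_clock(),read_ee_pos(),read_force())
shot('wrist','d2')
cv2.imwrite('pics/d.png',np.hstack([cv2.resize(cv2.imread(f'pics/d{k}.png'),(400,300)) for k in (1,2)]))
E
```

```text
7.6833 [-0.529  0.166  0.275] 0.03625190817457894
{'at': [252.7, 230.6], 'p': 0.62}
hit False
9.1583 [ 0.55  -0.18   0.144] [ 0.186  0.076 -0.687]
```

View pics/d.png

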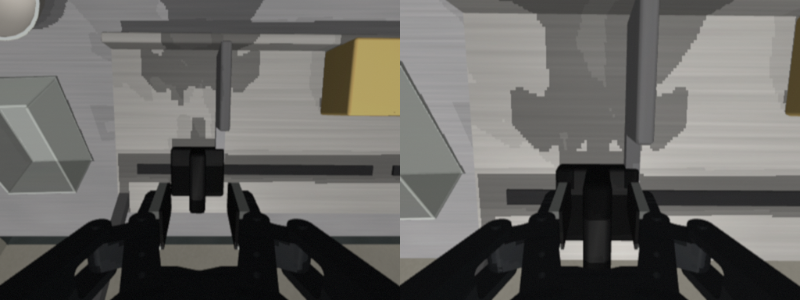

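The fin sits centred between the two pads, at about (597,240) in the right half. Next is the push, with force logging.

```bash
cat > push.py <<'E'
from h import *
f0=read_force()[1]
def F(): pause(.03); return -(read_force()[1]-f0)
def step(dy,v,fs):
    p=list(read_ee_pos());  y=p[1]+dy
    q=P(.074,y,.032); r=move_straight(q,max_speed=v,f_stop=fs); return r
E
python3 - <<'E'
from push import *
print('f0',f0)
for dy,v in [(.015,.03),(.03,.05),(.05,.05)]:
    r=step(dy,v,12);print(r,round(read_ee_pos()[1],4),round(F(),2),round(read_clock(),2))
    if r: break
while not r and read_ee_pos()[1]<-.062:
    r=step(.004,.02,6);print(r,round(read_ee_pos()[1],4),round(F(),2),round(read_clock(),2))
E
```

```text
f0 -0.11148834418561014
False -0.1648 0.42 9.88
False -0.1343 -0.24 10.68
False -0.0842 0.7 11.87
False -0.0802 1.76 12.26
False -0.0759 0.61 12.65
False -0.0718 0.25 13.04
False -0.0676 -0.07 13.43
False -0.0634 0.49 13.82
False -0.0595 4.9 14.22
```

```bash
sed -i 's/^f0=.*/f0=-.111/; s/^def F.*/def F():\n    a=[]\n    for _ in range(5): pause(.01); a.append(0.111+read_force()[1])\n    return -np.mean(a)/' push.py
python3 - <<'E'
from push import *
r=False
while not r and read_ee_pos()[1]<-.038:
    f=F(); r=step(.0035,.015,max(4,17-f));print(r,round(read_ee_pos()[1],4),round(F(),2),round(read_clock(),2))
s=shot('wrist')
for k in('pusher','cheese','gauge'):
    p=place_of('wrist',k); print(k,[(x['p'],x['at'],tri([ray(s,x['at'])]*1) if 0 else None) for x in p[:1]])
E
```

```text
False -0.0562 5.38 14.68
False -0.053 5.51 15.12
False -0.0498 5.8 15.57
False -0.0465 5.55 16.02
False -0.0433 5.76 16.48
False -0.04 5.64 16.93
False -0.0367 5.58 17.38
pusher [(0.83, [288.1, 107.6], None)]
cheese [(0.63, [386.1, 86.6], None)]
gauge []
```

Run:
```python
from push import *
f=F()
for i in range(60):
    d=.001 if f<7 else .0004
    r=step(d,.005,max(1.5,17.5-f)); f=F(); print(r,round(read_ee_pos()[1],4),round(f,2),round(read_clock(),2))
    if f>16 or read_clock()>38: break
pause(.5); print(F(),read_clock())
```

```text
False -0.0361 6.29 17.97
False -0.0355 6.64 18.28
False -0.0348 6.23 18.6
False -0.0342 6.64 18.92
False -0.0336 7.03 19.23
False -0.0336 6.81 19.52
False -0.033 7.09 19.83
False -0.033 6.86 20.12
False -0.0324 7.12 20.43
False -0.0324 7.13 20.73
False -0.0324 6.97 21.02
False -0.0318 6.92 21.32
False -0.0312 6.71 21.64
False -0.0306 6.36 21.95
False -0.03 6.82 22.27
False -0.0294 7.22 22.57
False -0.0294 6.81 22.87
False -0.0288 7.08 23.18
False -0.0288 6.83 23.47
False -0.0282 6.74 23.77
False -0.0276 6.95 24.08
False -0.0273 10.59 24.4
False -0.0274 7.25 24.69
False -0.0274 7.03 24.98
False -0.0274 7.13 25.27
False -0.0274 7.38 25.57
False -0.0274 7.31 25.86
False -0.0274 7.13 26.15
False -0.0274 6.83 26.44
False -0.0273 11.68 26.75
False -0.0274 7.15 27.04
False -0.0274 7.21 27.33
False -0.0274 7.01 27.62
False -0.0274 7.41 27.92
False -0.0273 6.68 28.21
False -0.0273 12.1 28.52
True -0.0276 0.22 28.77
False -0.0274 9.14 29.23
False -0.0274 6.58 29.52
False -0.0273 10.66 29.83
False -0.0274 7.4 30.12
False -0.0274 7.23 30.42
False -0.0274 7.07 30.71
False -0.0274 7.46 31.0
False -0.0274 6.94 31.29
False -0.0273 11.63 31.61
False -0.0274 7.75 31.9
False -0.0274 7.01 32.19
False -0.0274 7.1 32.48
False -0.0274 6.9 32.77
False -0.0273 11.86 33.08
False -0.0273 7.66 33.38
False -0.0274 7.44 33.67
False -0.0274 7.26 33.96
False -0.0274 7.49 34.25
False -0.0273 7.42 34.54
False -0.0274 7.47 34.83
False -0.0274 7.11 35.12
False -0.0274 7.87 35.42
False -0.0274 7.17 35.71
7.575039626747265 36.25
```

Contact with the gauge comes at TCP y = -0.0273. My step targets were taken from the measured position, so the load never built up. I'll ramp an absolute target instead.

Run:
```python
from push import *
y=-.0267
for i in range(14):
    f=F()
    if f>16.5: break
    y+=.0003 if f<14 else .00015
    r=move_straight(P(.074,y,.032),max_speed=.005,f_stop=8); print(r,round(y,5),round(read_ee_pos()[1],5),round(F(),2),round(read_clock(),2))
    if r: break
pause(.35); print(F(),read_clock())
```

```text
True -0.0264 -0.02747 1.84 36.54
0.4473747283727446 36.9333
```

Run:
```python
from push import *
y=-.0264;f=0
for i in range(12):
    move_straight(P(.074,y,.032),max_speed=.005); f=F(); print(round(y,5),round(read_ee_pos()[1],5),round(f,2),round(read_clock(),2))
    if f>16: break
    y+=.0003 if f<13 else .0002
for i in range(3): pause(.12); print(round(F(),2))
print(read_clock())
```

```text
-0.0264 -0.02734 10.46 37.38
-0.0261 -0.0273 12.83 37.67
-0.0258 -0.02722 14.87 37.97
-0.0256 -0.02721 16.23 38.26
16.42
16.63
16.06
38.7333
```

Run:
```python
from push import *
np.set_printoptions(precision=3,suppress=True)
for y in (-.0254,-.0252):
    move_straight(P(.074,y,.032),max_speed=.005); print(F())
    if F()>18: break
pause(.4);print(F(),read_clock())
# back off the fin, leave, go to lock
y=read_ee_pos()[1]
move_straight(P(.074,y-.010,.032),max_speed=.05);print('free',F())
move_straight(P(.074,y-.010,.12),max_speed=.15)
s=shot('wrist','e1')
for k in('pusher','cheese','gauge','lock_grip'):
    p=place_of('wrist',k)
    for x in p[:1]:
        o,d=ray(s,x['at']); h=.034 if k=='lock_grip' else 0
        a=((T0+h*N-o)@N)/(d@N); print(k,round(x['p'],2),o+a*d)
print(read_clock())
```

```text
17.736486149907783
19.412932555889913
19.336281077447715 39.8417
free -0.43302883701440403
pusher 0.58 [ 0.503 -0.007  0.077]
cheese 0.75 [0.495 0.048 0.071]
lock_grip 0.7 [0.56  0.087 0.152]
41.2583
```

View pics/e1.png

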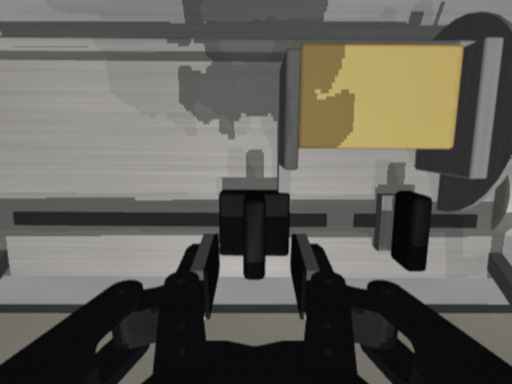

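The cheese is snug between the pusher at (290,110) and the gauge at (485,110). The lock fin is at (410,230). Next I'll push the lock knob with shut fingers from its -y side.

Run:
```python
from h import *
np.set_printoptions(precision=3,suppress=True)
goto(P(.08,.046,.12),Q24); grip(0)
print('hit',move_straight(P(.08,.046,.020),max_speed=.1,f_stop=6),read_ee_pos(),read_clock())
f0=np.array(read_force())
r=move_straight(P(.08,.135,.020),max_speed=.025,f_stop=10)
print(r,read_ee_pos(),read_force()-f0,read_clock())
```

```text
hit False [0.561 0.046 0.137] 43.2917
True [0.561 0.111 0.136] [ 0.633 -5.66   2.594] 45.6333
```

Run:
```python
from h import *
np.set_printoptions(precision=4,suppress=True)
y=read_ee_pos()[1]
for d in (.001,.002):
    move_straight(P(.08,y+d,.020),max_speed=.01); print(read_ee_pos(),read_force())
pause(.2)
move_straight(P(.08,y-.012,.020),max_speed=.05); print('free',read_force())
move_straight(P(.08,y-.012,.13),max_speed=.15)
goto(P(.03,.02,.17),Q24)
s=shot('wrist','f1'); R={}
for k in('pusher','cheese','gauge','lock_grip'):
    for x in place_of('wrist',k)[:1]:
        o,d=ray(s,x['at']); h=.034 if k=='lock_grip' else 0
        a=((T0+h*N-o)@N)/(d@N); print(k,round(x['p'],2),o+a*d)
print(read_clock())
```

```text
[0.5612 0.1109 0.1364] [ 2.1455 -9.8998  0.4962]
[0.5612 0.1111 0.1364] [  2.6258 -15.3813   0.8893]
free [-0.9239 -0.5698 -0.1419]
cheese 0.59 [0.4958 0.0491 0.0719]
lock_grip 0.6 [0.5611 0.1335 0.1528]
48.3917
```

View pics/f1.png

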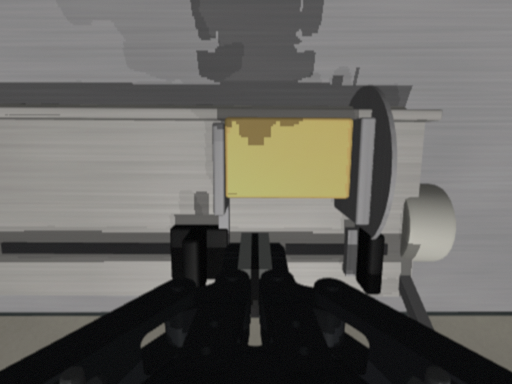

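The picture shows the cheese snug between the pusher at (220,165) and the gauge at (362,165). The lock fin at (370,262) is hard against its stop: it didn't move under 15 N. The gripper is clear.

```bash
python3 -c "
from plant import *
print(hand_in())"
```

```text
the job is handed in; nothing more can be done
None
```

I handed the job in at about 48 s of the 69 s allowed: the cheese was pressed home with about 19 N measured at the tool, and the lock knob was slid to its end stop. The last picture showed the pusher and cheese snug and the gripper clear; no verdict came back.

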